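# Scan the clay joint of a set model

## Task

Take the hand scanner out of its blue tray and lock it on the orange dot on the sloping clay face: hold it still for three seconds, square-on to the slope, with its window about 35 mm from the dot. Then, at the same distance and angle, sweep it slowly (about 4 cm per second) along the dark seam to the blue dot and stay there a second. Put the scanner gently back in its tray as it stood and let go; do not touch the model or disturb the other things on the table.

Things in the scene. Friction and masses are not known exactly. Their poses are not given: they have to be found in the camera images.
- scanner: Hand scanner standing in its tray, window down. Grey head 90 x 56 x 32 mm (x, y, z) with a green band; on it a black upright grip block 76 x 26 mm, from 32 to 94 mm height, with a green top. Grip it across the 26 mm width (its y). Origin: centre of the underside, where the window is; z up through the grip; it looks along -z. Mass about 0.3 kg
- focus (a point): The scanner's focus: the point 35 mm below the centre of its underside, on its axis (it has the scanner's orientation)
- tray: Fixed blue tray, 112 x 78 mm outside, walls 4 mm thick and 14 mm high, floor 4 mm thick. Origin: centre of its underside on the table; x along its length. The scanner stands in it with 7 mm play each way, its underside at 4 mm height, lengths aligned (either way round)
- diorama: The model: fixed plywood base 260 x 180 x 12 mm (x, y, z) with an upright plywood wall 200 mm high, 12 mm thick, along its +y edge (inner face at y = 78 mm, top at z = 212 mm). Grey clay spikes on the wall's inner face overhang to y = 37 mm at heights of 180 to 230 mm. A bank of clay stands at the foot of the wall. Origin: centre of the base's underside, on the table
- strip: The sloping clay face of the model, 190 x 60 mm, tilted 35 degrees from level, so that it faces up and away from the wall. Origin: centre of its surface, 45 mm above the table; x along the dark seam (its length), y up the slope, z out of the surface. The dark seam runs along its middle, 120 mm from dot to dot
- orange_dot: Orange target dot, 20 mm across, stuck on the sloping face at one end of the seam (either end, 60 mm from the strip's origin). Origin: its centre on the clay surface. Its own axes are those of the model, not of the slope
- blue_dot: Blue target dot, 20 mm across, at the other end of the seam. Origin: its centre on the clay surface
- palette: Bystander: white round paint palette, 110 mm across, 14 mm high, origin centre of underside
- tumbler: Bystander: steel tumbler with blue lid, 77 mm across, 195 mm high, origin centre of underside
- paintbrush: Bystander: paintbrush 170 mm long, lying
- phone: Bystander: black phone 150 x 72 x 9 mm, lying
- spatula: Bystander: modelling spatula 180 mm long, lying
- clay_lump: Bystander: grey lump of clay, 68 mm across, 43 mm high
Not all that is in view belongs to the job. There is more than one size of the tray; the one meant has the size given above.

How it is judged:
On the way, in this order (a step that is already met when the one before it is completed fails the run):
1. scanner held still (under 0.025 m/s) for 2 s with its focus within 18 mm of the orange dot and its axis within 0.3 rad of square to the slope (distance between focus and orange_dot below 0.018 m and angle between the z axis of scanner and the z axis of strip, either way round below 0.3 rad and linear speed of scanner below 0.025 m/s), for 2 s.
2. scanner passes slowly (under 0.1 m/s), square-on within 0.3 rad, along the first part of the seam: its focus 24 to 46 mm from the orange dot and within 18 mm of the seam across and along the beam (distance between focus and orange_dot between 0.024 and 0.046 m and y of focus in the frame of strip between -0.018 and 0.018 m and z of focus in the frame of strip between -0.018 and 0.018 m and angle between the z axis of scanner and the z axis of strip, either way round below 0.3 rad and linear speed of scanner below 0.1 m/s), for 0.15 s.
3. scanner passes slowly (under 0.1 m/s), square-on within 0.3 rad, along the middle part of the seam: its focus 49 to 71 mm from the orange dot and within 18 mm of the seam across and along the beam (distance between focus and orange_dot between 0.049 and 0.071 m and y of focus in the frame of strip between -0.018 and 0.018 m and z of focus in the frame of strip between -0.018 and 0.018 m and angle between the z axis of scanner and the z axis of strip, either way round below 0.3 rad and linear speed of scanner below 0.1 m/s), for 0.15 s.
4. scanner passes slowly (under 0.1 m/s), square-on within 0.3 rad, along the last part of the seam: its focus 74 to 96 mm from the orange dot and within 18 mm of the seam across and along the beam (distance between focus and orange_dot between 0.074 and 0.096 m and y of focus in the frame of strip between -0.018 and 0.018 m and z of focus in the frame of strip between -0.018 and 0.018 m and angle between the z axis of scanner and the z axis of strip, either way round below 0.3 rad and linear speed of scanner below 0.1 m/s), for 0.15 s.
5. scanner stays (under 0.05 m/s) for 0.5 s with its focus within 18 mm of the blue dot, square to the slope within 0.3 rad (distance between focus and blue_dot below 0.018 m and angle between the z axis of scanner and the z axis of strip, either way round below 0.3 rad and linear speed of scanner below 0.05 m/s), for 0.5 s.
At the end, for the whole second after the job is handed in: the scanner stands at rest, window down, flat on the floor of its tray (upright within 0.08 rad, within 14 mm of the tray's centre, lengthwise in it, either way round), let go (horizontal distance between scanner and tray below 0.014 m and height (world z) of scanner between 0.001 and 0.007 m and angle between scanner's own z axis and vertical below 0.08 rad and angle between the x axis of scanner and the x axis of tray, either way round below 0.3 rad and linear speed of scanner below 0.02 m/s and angular speed of scanner below 0.1 rad/s); the robot touches nothing.
It fails at once if the model is touched (more than 1 N) by the scanner or the robot (contact force between any of scanner, the arm, the fingers and diorama above 1 N).
It fails at once if the scanner is dropped (faster than 0.5 m/s while not held) (contact force between the fingers and scanner below 0.1 N and linear speed of scanner above 0.5 m/s).
It fails at once if a bystander is moved more than 30 mm (distance of any of palette, tumbler, paintbrush, phone, spatula, clay_lump from where it was at the start of the episode above 0.03 m).
It also fails if it takes over 56 s, if anything falls off the work surface, if the arm or the gripper's body presses on something with over 40 N, if the wrist force passes 120 N, or if a joint passes its speed limit or range.

## Robot

A 7-joint arm with a two-finger parallel gripper is mounted at the origin on the work surface. World frame = base frame: x ahead of the robot, y to its left, z up, the work surface at z = 0. Lengths are in m, angles in rad, forces in N, time in s.
With the tool pointing down it reaches from about 0.425 to 0.825 m from the base axis. Payload 3.6 kg.
Tool frame: the origin (TCP) lies where the fingers leave the gripper's body, on its centre line; the fingertips stand 73 mm ahead of it and the grasp point (between the pads) lies 54 mm ahead of it; z points along the fingers, y is the line along which they close (so a half turn about z gives the same grasp; the last joint's range is limited). The gripper opens to 85 mm and grips with 20 to 120 N. Pads are 22 mm wide; open, the fingers measure 114 mm over their backs; the gripper's body (76 mm by 85 mm) begins 54 mm behind the grasp point. The pads swing forward as they close: fully open they stand 13 mm farther back than shut.
Start: joints at [-1.181, 0.615, -0.013, 1.423, 0.008, 1.103, -0.04], TCP at [0.263, 0.594, 0.304] pointing down, gripper open.
Joint ranges: [-3.12, 3.12], [-0.3, 2.06], [-1.34, 1.32], [0.26, 2.42], [-1.36, 4.5], [0.01, 1.98], [-2.84, 2.84]. Speed limits (rad/s): [2.79, 2.79, 3.14, 3.14, 3.14, 3.14, 3.14].

## Interface

Orientations are given as a unit quaternion [x, y, z, w].
In Python, from station import arm, snapshot, camera_info, ticket gives the robot as it stands. Calls block until the motion is done:
- arm.movep(position, orientation): joint-space move of the TCP to a pose.
- arm.line_to(position, velocity=0.15, ori=None): straight line of the TCP; ori=None keeps the orientation; velocity is the mean speed in m/s.
- arm.move_j(angles): joint-space move.
- arm.move_gripper(opening, effort=None): opening from 0.0 (shut) to 1.0 (fully open); effort is the grip in N (None keeps the last); returns when the fingers have stopped.
- arm.pause(seconds).
- arm.ik(position, orientation): joint angles nearest the present ones, or None.
- snapshot(name): name is "scene" or "top" or "wrist"; returns the picture (384x512x3 uint8, blue, green, red); there is no depth.
- camera_info(name): a dict with "fx", "fy", "cx", "cy" (pixels), "R" (3x3) and "t" (3): a world point X has camera coordinates R X + t; the wrist camera has in their place "T_tool_cam" (4x4, takes a point from camera to tool coordinates, whose origin is the TCP and whose axes are the flange's). Camera axes: x right, y down, z forward; pixel columns grow to the right and rows downward; lengths in m; the calibration is good to about 2 mm. A picture is of the moment at which its call begins: read the wrist's pose just before it. camera_info takes no time and is no camera call.
A pose or a line that the arm cannot do raises arm.MotionError and nothing moves.
- ticket.finish_job(): hands the job in, once; it reports no verdict.
Readings, each from a call of its own:
- arm.read_time(): time.
- arm.read_joint_positions(): joint angles.
- arm.read_dq(): joint speeds.
- arm.read_effort(): joint torques, N m.
- arm.read_tool_pos(): TCP position.
- arm.read_eef_rot(): TCP orientation.
- arm.read_ft_force(): force on the tool from outside, world axes, zero at the start.
- arm.read_wrist_torque(): the same for the moment, N m.
- arm.read_opening(): opening from 0.0 (shut) to 1.0 (fully open).
Only numpy, scipy, OpenCV 4.12 (cv2) and the standard library are available. Lean on these libraries where they do the work, as an engineer would, in place of code of your own. Each camera call takes 0.05 s, during which the arm holds its last target. There are 200 camera calls.

## Working session

There is one attempt and no reset: what is moved stays moved. The work goes in short steps, each a Python script; the robot and the scene stay as the last script left them, time stands still between calls to the robot, and variables do not carry over. Pictures are saved under pics/ and viewed, on a budget of 10 in all, crops included, one or two more only if the job needs it, and the job is handed in when it is done.

```bash
ls; mkdir -p pics; python3 - <<'E'
from station import arm,snapshot,camera_info
import cv2
for n in("scene","top"):
    im=snapshot(n);cv2.imwrite(f"pics/{n}0.png",im);c=camera_info(n);print(n,{k:(v.tolist() if hasattr(v,'tolist') else v) for k,v in c.items()})
print(camera_info("wrist"))
print(arm.read_time(),arm.read_tool_pos(),arm.read_eef_rot())
E
```

```text
pics
scene {'fx': 462.85500633421606, 'fy': 462.85500633421606, 'cx': 245.93958987654443, 'cy': 194.9179363018625, 'R': [[0.27081321637490563, 0.9624993292629906, -0.01597632639160907], [0.6875688984784842, -0.20501982566525512, -0.6965743900900117], [-0.6737278468949921, 0.17765672588585288, -0.7173066820166647]], 't': [-0.14520940219468112, -0.3237218249984249, 1.721107487955701]}
top {'fx': 430.2354758470845, 'fy': 430.2354758470845, 'cx': 258.851107920884, 'cy': 186.2115948060168, 'R': [[-0.00801034976207833, -0.9999011555255645, -0.011554803128153709], [-0.9875529537834908, 0.009725547215530162, -0.15698591403326959], [0.15708277362649217, 0.010153467880468867, -0.9875332446656208]], 't': [0.007863974909979941, 0.5281563391335128, 1.2098068391105277]}
{'fx': 308.39066069371177, 'fy': 308.39066069371177, 'cx': 253.61820928869307, 'cy': 186.9390080044304, 'T_tool_cam': array([[ 6.57813628e-05, -9.62793670e-01, -2.70237570e-01,
         6.92962195e-02],
       [ 9.99999801e-01,  2.32738980e-04, -5.85774461e-04,
         4.40009416e-04],
       [ 6.26874759e-04, -2.70237478e-01,  9.62793494e-01,
        -6.96523185e-02],
       [ 0.00000000e+00,  0.00000000e+00,  0.00000000e+00,
         1.00000000e+00]])}
0.1 [0.26289698 0.59388162 0.30282957] [ 2.06843246e-01  9.78373376e-01 -1.16604772e-03 -2.21337240e-04]
```

View pics/scene0.png

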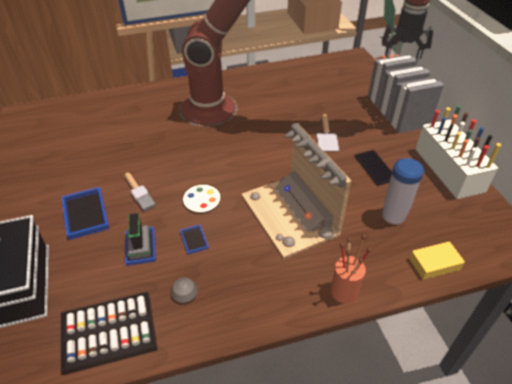

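View pics/top0.png

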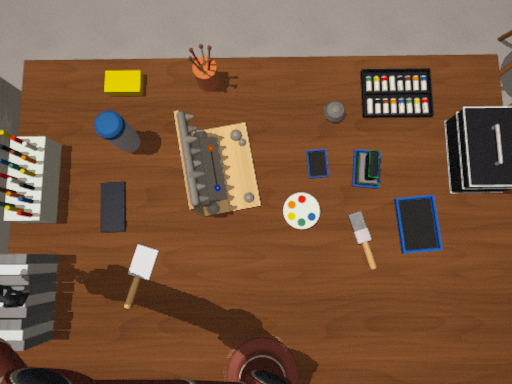

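The scene view shows the scanner at about (140,240), and the diorama at about (295,205) with the orange dot at (309,215) and the blue dot at (286,188). In the top view there are three blue trays: small and empty at (317,163), medium holding the scanner at (367,168), and large and empty at (418,223). The medium one should be the 112x78 tray. I'll measure all three and confirm in an enlarged crop.

```bash
cat > h.py <<'E'
import numpy as np,cv2
from station import arm,snapshot,camera_info
from scipy.spatial.transform import Rotation as Rn
def cam(n):
    c=camera_info(n)
    if n!="wrist":
        R=np.array(c["R"]);return c,R.T,-R.T@np.array(c["t"])
    T=np.eye(4);T[:3,:3]=Rn.from_quat(arm.read_eef_rot()).as_matrix();T[:3,3]=arm.read_tool_pos()
    T=T@c["T_tool_cam"];return c,T[:3,:3],T[:3,3]
def ray(C,p):
    c,R,o=C;d=R@np.array([(p[0]-c["cx"])/c["fx"],(p[1]-c["cy"])/c["fy"],1.]);return o,d/np.linalg.norm(d)
def plane(C,p,z):
    o,d=ray(C,p);return o+d*(z-o[2])/d[2]
def tri(*rs):
    A=sum(np.eye(3)-np.outer(d,d) for o,d in rs);b=sum((np.eye(3)-np.outer(d,d))@o for o,d in rs)
    X=np.linalg.solve(A,b);return X,max(np.linalg.norm(np.cross(X-o,d)) for o,d in rs)
def blobs(im,lo,hi,amin=5):
    m=cv2.inRange(cv2.cvtColor(im,cv2.COLOR_BGR2HSV),lo,hi)
    n,l,s,c=cv2.connectedComponentsWithStats(m);return [(c[i].round(2),int(s[i,4]),s[i,:4].tolist(),l==i) for i in range(1,n) if s[i,4]>=amin]
E
python3 - <<'E'
from h import *
I={n:cv2.imread(f"pics/{n}0.png") for n in("scene","top")};C={n:cam(n) for n in I}
for n in I:
    for nm,lo,hi in(("blue",(105,150,60),(125,255,255)),("green",(50,120,30),(85,255,255)),("or",(3,150,90),(14,255,255))):
        for b in blobs(I[n],lo,hi,6):
            print(n,nm,b[:3])
            if nm=="blue" and b[1]>80 and n=="top":
                p=np.argwhere(b[3])[:,::-1]
                w=np.array([plane(C[n],q,.014)[:2] for q in p],np.float32)
                print("   rect",cv2.minAreaRect(w))
a=cv2.resize(I["top"][140:200,300:400],None,fx=4,fy=4,interpolation=3)
b=cv2.resize(I["top"][105:225,170:270],None,fx=4,fy=4,interpolation=3)
d=cv2.resize(I["scene"][205:270,115:215],None,fx=4,fy=4,interpolation=3)
o=np.zeros((520,800,3),np.uint8);o[:240,:400]=a;o[:480,400:]=b;o[250:510,:400]=d
cv2.imwrite("pics/c1.png",o)
E
```

```text
scene blue (array([ 83.66, 219.15]), 234, [63, 189, 44, 48])
scene blue (array([127.44, 261.33]), 9, [126, 259, 5, 5])
scene blue (array([145.08, 259.58]), 12, [140, 259, 11, 2])
scene blue (array([133.83, 261.33]), 6, [132, 261, 5, 2])
scene or (array([454.12, 117.88]), 26, [452, 114, 5, 10])
scene or (array([463.33, 146.67]), 30, [460, 139, 7, 17])
scene or (array([211.8, 199.3]), 10, [210, 198, 5, 3])
scene or (array([307.96, 215.3 ]), 27, [305, 213, 7, 6])
scene or (array([346.84, 277.74]), 772, [331, 247, 35, 56])
scene or (array([365.16, 255.05]), 37, [362, 251, 7, 10])
scene or (array([111.65, 316.24]), 17, [108, 315, 8, 4])
scene or (array([ 81.25, 352.04]), 24, [77, 351, 10, 4])
top blue (array([422.67,  77.83]), 12, [420, 77, 6, 3])
top blue (array([400.09, 100.64]), 11, [398, 100, 6, 3])
top blue (array([109.36, 124.69]), 467, [95, 111, 30, 28])
   rect ((0.7283279895782471, 0.4588128328323364), (0.08963371813297272, 0.0855230838060379), 89.35813903808594)
top blue (array([317.12, 163.7 ]), 124, [307, 150, 22, 28])
   rect ((0.6009754538536072, -0.17154596745967865), (0.08
[... 1090 characters left out ...]
[ 12.74, 137.  ]), 19, [10, 135, 6, 5])
top or (array([210.28, 147.94]), 32, [207, 145, 7, 7])
top or (array([ 11.8, 151. ]), 10, [10, 150, 4, 3])
top or (array([ 30.34, 159.62]), 32, [25, 157, 11, 6])
top or (array([ 15.24, 194.45]), 33, [10, 191, 14, 6])
top or (array([301.68, 198.64]), 28, [299, 196, 6, 7])
top or (array([ 20.13, 211.53]), 15, [17, 210, 9, 4])
top or (array([130.54, 343.75]), 12029, [16, 279, 218, 103])
top or (array([233.45, 352.73]), 11, [232, 351, 4, 5])
top or (array([238.33, 368.98]), 104, [231, 356, 15, 26])
top or (array([  0.83, 373.67]), 12, [0, 371, 3, 6])
top or (array([  3.43, 381.86]), 14, [1, 379, 6, 5])
top or (array([256.75, 381.92]), 12, [254, 380, 7, 4])
```

View pics/c1.png

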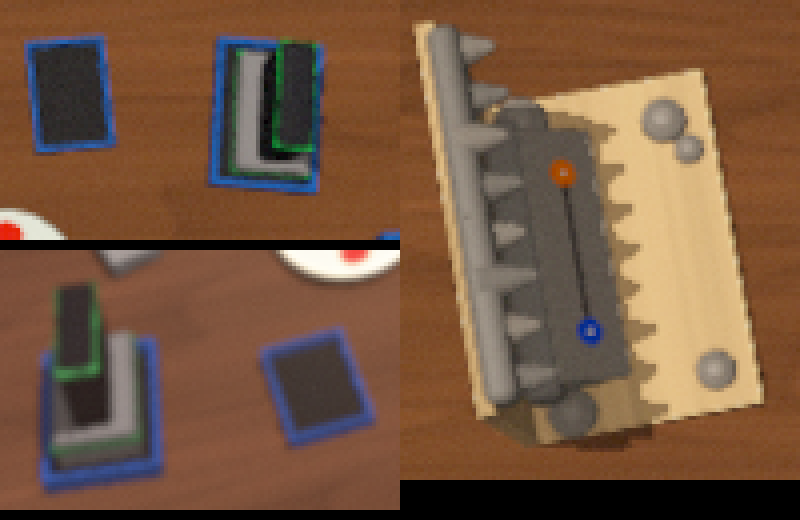

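The enlarged crop confirms that the scanner sits in the middle tray. It measures about 112 x 75 mm; the others measure 82 x 57 and 159 x 115. The orange dot is at the far end of the seam (top view (210,148)) and the blue dot at (217,188). Next I'll triangulate roughly and check reachability.

```bash
cat >> h.py <<'E'
def quat(x,z):
    x=np.array(x,float);z=np.array(z,float);z/=np.linalg.norm(z);x-=z*(x@z);x/=np.linalg.norm(x)
    return Rn.from_matrix(np.c_[x,np.cross(z,x),z]).as_quat()
E
python3 - <<'E'
from h import *
I={n:cv2.imread(f"pics/{n}0.png") for n in("scene","top")};C={n:cam(n) for n in I}
sb=[b for b in blobs(I["scene"],(105,80,40),(135,255,255),4) if 270<b[0][0]<300 and 175<b[0][1]<200];print([b[:3] for b in sb])
O,e=tri(ray(C["scene"],(307.96,215.3)),ray(C["top"],(210.28,147.94)));print("orange",O,e)
bp=sb[0][0] if sb else (286.5,188)
B,e=tri(ray(C["scene"],bp),ray(C["top"],(216.9,187.57)));print("blue",B,e,np.linalg.norm(O-B))
sx=(O-B);sx[2]=0;sx/=np.linalg.norm(sx);up=np.array([0,0,1.])
yh=np.cross(up,sx);n=-yh*np.sin(.6109)+up*np.cos(.6109);print("sx",sx,"n",n)
for s in(1,-1):
    q=quat(s*sx,-n)
    for P in(O,B,(O+B)/2+n*.1): print(s,arm.ik(P+n*(.035+.07+.054),q),P+n*.159)
    for z in(.13,.3):print("tray",arm.ik([.584,-.315,z],quat([s,0,0],[0,0,-1])))
for x in([0,-1,0],[1,0,0],[-1,0,0]):print("view",x,arm.ik([.56,.0,.36],quat(x,[0,0,-1])))
E
```

```text
[(array([286.72, 188.  ]), 32, [284, 185, 6, 7])]
orange [0.64358339 0.14697902 0.04592445] 0.0017955169206261834
blue [0.52524943 0.12644572 0.0453233 ] 0.00156983865323901 0.12010371453253313
sx [0.98527707 0.17096521 0.        ] n [ 0.09806648 -0.56515976  0.81913211]
1 [-0.09649851  0.86969366  0.32655361  1.4756018  -0.88915685  1.23671008
 -0.76593034] [0.65917596 0.05711861 0.17616645]
1 [-0.0684348   0.73305784  0.31760516  1.82997334 -0.90479384  1.09633982
 -0.56598984] [0.54084201 0.03658532 0.1755653 ]
1 [-0.06944991  0.73802917  0.45740409  1.54086767 -0.84655861  1.38555489
 -0.70226883] [ 0.60981563 -0.00966401  0.25777909]
tray [ 0.15215389  0.89481536  0.57555923  1.55747363 -0.58988218  0.86844038
 -0.62486202]
tray [-0.04166868  0.85070576  1.07149298  1.40356001 -0.74877717  1.32311811
 -0.50868368]
-1 [ 0.41394113  0.93509894 -0.6567234   1.4555068  -0.11158008  0.95817186
  1.77189977] [0.65917596 0.05711861 0.17616645]
-1 [ 0.5352816   0.80675819 -0.67269835  1.80968773 -0.19176342  0.77370766
  1.89179834] [0.54084201 0.03658532 0.1755653 ]
-1 [ 0.4441653   0.73819604 -0.45958721  1.52165546 -0.32170337  1.11439671
  1.98040513] [ 0.60981563 -0.00966401  0.25777909]
tray [ 0.48916898  0.82319056 -0.04892087  1.54498703  0.05128954  0.77466972
  1.99002057]
tray [ 0.30823902  0.65290457  0.28084103  1.39096154 -0.18781834  1.12386001
  2.1862416 ]
view [0, -1, 0] [-0.6827608   0.63787015  1.13578782  1.62445312 -0.60035608  1.27272965
 -2.57955079]
view [1, 0, 0] [-0.52184481  0.50977531  0.77471775  1.62021255 -0.38002666  1.1686327
 -1.23050415]
view [-1, 0, 0] [-0.11752816  0.42344996  0.1182403   1.60778229 -0.0540485   1.11355827
  1.5850294 ]
```

```bash
python3 - <<'E'
from h import *
import pickle
D=[];q=quat([1,0,0],[0,0,-1])
def shot():
    C=cam("wrist");D.append((C,snapshot("wrist")))
arm.line_to([.263,.594,.38],.2)
for p in([.56,.02,.38],[.50,-.04,.36],[.56,-.24,.32],[.60,-.33,.32]):
    arm.movep(p,q);arm.pause(.15);shot();print(p,arm.read_tool_pos(),arm.read_time())
pickle.dump(D,open("d.pkl","wb"))
cv2.imwrite("pics/w4.png",np.vstack([np.hstack([cv2.resize(D[i+j][1],(400,300)) for j in(0,1)]) for i in(0,2)]))
E
```

```text
[0.56, 0.02, 0.38] [0.56006645 0.02071054 0.37986856] 3.1417
[0.5, -0.04, 0.36] [ 0.50088348 -0.03888252  0.36001698] 3.7833
[0.56, -0.24, 0.32] [ 0.56076685 -0.23771191  0.3204757 ] 4.8417
[0.6, -0.33, 0.32] [ 0.6005976  -0.327959    0.32038153] 5.5167
```

View pics/w4.png

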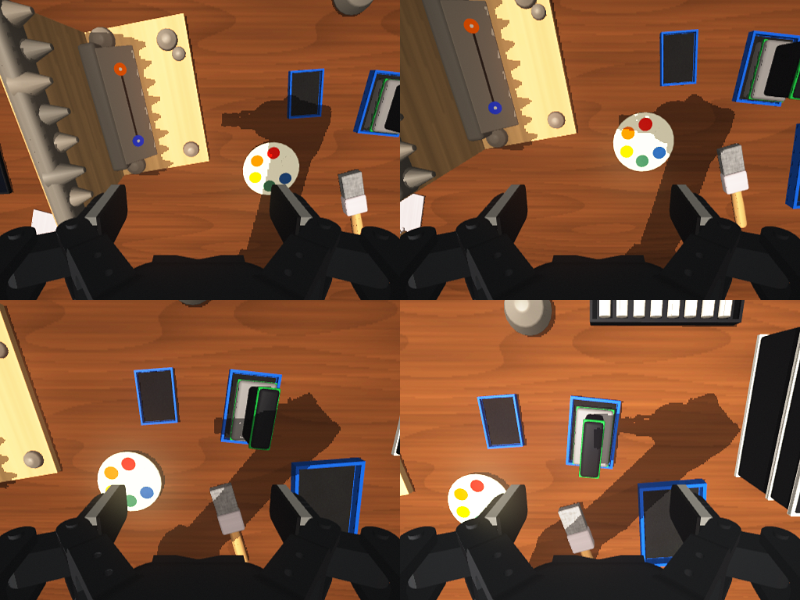

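The wrist views, in full-image pixels, show the dots at about (154,88)/(177,180) and (91,33)/(120,137). The green grip top is at about (336,151) in view 3 and (246,190) in view 4, and the tray is visible around it.

```bash
python3 - <<'E'
from h import *
import pickle
D=pickle.load(open("d.pkl","rb"))
top=cv2.imread("pics/top0.png")
near=lambda L,p,r=14:min((b for b in L if np.linalg.norm(b[0]-p)<r),key=lambda b:-b[1],default=None)
for nm,lo,hi,ps,tp in(("or",(3,170,120),(13,255,255),((153.6,88),(91,33)),(210.28,147.94)),("blue",(105,120,60),(130,255,255),((177,180),(120,137)),(216.9,187.57))):
    rs=[]
    for (C,im),p in zip(D,ps):
        b=near(blobs(im,lo,hi,5),p);print(nm,b[:3]);(u,v),w,_=cv2.minAreaRect(np.argwhere(b[3])[:,::-1].astype(np.float32));rs.append(ray(C,(u,v)))
    print("wrist",tri(*rs),"all",tri(*rs,ray(cam("top"),tp)))
tops=[]
for k,p in((2,(336,151)),(3,(246,190))):
    C,im=D[k]
    for b in blobs(im,(50,110,40),(85,255,255),10):
        r=cv2.minAreaRect(np.argwhere(b[3])[:,::-1].astype(np.float32));print(k,"green",b[:3],r)
    for b in blobs(im,(100,120,60),(125,255,255),150):
        w=np.array([plane(C,q,.014)[:2] for q in np.argwhere(b[3])[:,::-1]],np.float32);print(k,"blue",b[:3],cv2.minAreaRect(w))
cv2.imwrite("pics/s23.png",np.hstack([cv2.resize(D[2][1][80:210,270:370],(400,520),interpolation=3),cv2.resize(D[3][1][110:240,200:300],(400,520),interpolation=3)]))
E
```

```text
or (array([153.38,  88.04]), 200, [146, 80, 16, 17])
or (array([90.78, 32.93]), 276, [81, 24, 20, 19])
wrist (array([0.64189047, 0.14656325, 0.04658556]), np.float64(0.0002893860346785648)) all (array([0.6415794 , 0.14484327, 0.05070309]), np.float64(0.0006573714780807701))
blue (array([176.43, 179.84]), 152, [170, 173, 14, 15])
blue (array([121.04, 137.57]), 201, [113, 130, 17, 16])
wrist (array([0.52425403, 0.12519679, 0.04784834]), np.float64(7.134794112530004e-05)) all (array([0.5243924, 0.1247602, 0.0487812]), np.float64(0.0002450210713635664))
2 green (array([299.96, 137.24]), 114, [294, 101, 16, 78]) ((300.57568359375, 139.3540496826172), (4.990802764892578, 78.39718627929688), 8.972625732421875)
2 green (array([352.82, 106.82]), 11, [351, 105, 4, 5]) ((353.0000305175781, 106.5), (4.949747085571289, 2.1213202476501465), 45.0)
2 green (array([334.55, 146.52]), 448, [318, 111, 41, 81]) ((337.98052978515625, 150.99688720703125), (29.425731658935547, 81.04913330078125), 9.090276718139648)
2 blue (array([198.42, 122.51]), 878, [171, 86, 57, 74]) ((0.6015365719795227, -0.17182947695
[... 930 characters left out ...]
]) ((270.0, 143.0), (6.0, 8.0), 90.0)
3 green (array([245.  , 184.04]), 363, [229, 152, 33, 77]) ((245.05174255371094, 189.87933349609375), (27.654146194458008, 74.82398223876953), 4.763641834259033)
3 blue (array([129.14, 155.26]), 1002, [99, 121, 60, 69]) ((0.6021115183830261, -0.17384940385818481), (0.08289172500371933, 0.060769397765398026), 4.248740196228027)
3 blue (array([246.45, 160.6 ]), 1108, [212, 123, 71, 93]) ((0.5837777853012085, -0.3171015977859497), (0.07793255150318146, 0.11274635046720505), 84.36846160888672)
3 blue (array([335.54, 269.24]), 1804, [304, 229, 89, 113]) ((0.41579240560531616, -0.4592036306858063), (0.17375122010707855, 0.1165371760725975), 4.9089860916137695)
```

View pics/s23.png

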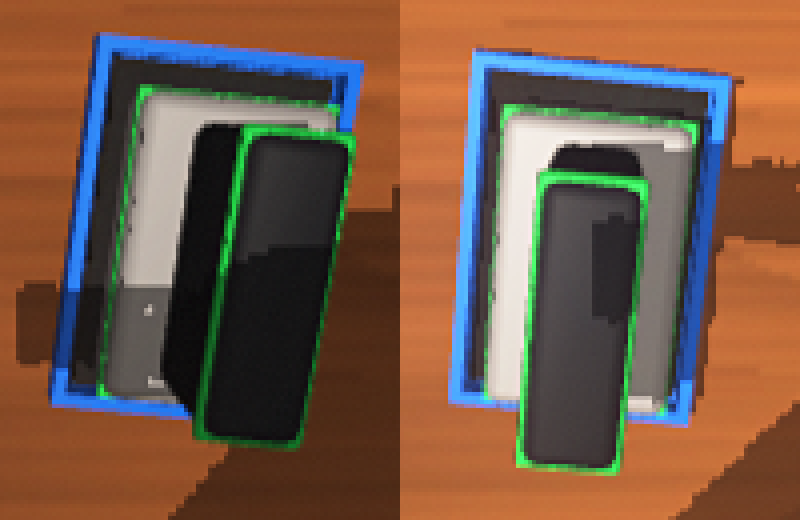

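The crop shows the green-rimmed grip top clearly, with the scanner nearly aligned with the tray. I'll triangulate the grip top and compute its yaw.

```bash
python3 - <<'E'
from h import *
import pickle
D=pickle.load(open("d.pkl","rb"))
rs=[];R=[]
for k,g in((2,(334.55,146.52)),(3,(245,184.04))):
    C,im=D[k];b=min(blobs(im,(50,110,40),(85,255,255),10),key=lambda b:np.linalg.norm(b[0]-g))
    h=np.argwhere(b[3])[:,::-1].astype(np.float32);rs.append(ray(C,cv2.minAreaRect(h)[0]));R.append((C,h))
X,e=tri(*rs);print("top centre",X,e)
for z in(X[2],.098):
    for C,h in R: print(round(z,4),cv2.minAreaRect(np.array([plane(C,q,z)[:2] for q in h],np.float32)))
rt=[] # tray height check: outer tray rect centre, two views
for k,g in((2,(309,123)),(3,(246,160))):
    C,im=D[k];b=min(blobs(im,(100,120,60),(125,255,255),150),key=lambda b:np.linalg.norm(b[0]-g))
    pts=np.argwhere(b[3])[:,::-1];i=pts.sum(1).argmin();j=(pts[:,0]-pts[:,1]).argmax();rt.append([ray(C,pts[i]),ray(C,pts[j])])
print("tray rim corners",[tri(rt[0][m],rt[1][m]) for m in(0,1)])
E
```

```text
top centre [ 0.58182456 -0.31838365  0.09210071] 3.1902691950552256e-05
0.0921 ((0.580466091632843, -0.3178856372833252), (0.028075208887457848, 0.0778602883219719), 84.73643493652344)
0.0921 ((0.5804999470710754, -0.318081259727478), (0.02731432020664215, 0.07845348119735718), 84.5832748413086)
0.098 ((0.58143150806427, -0.3162766695022583), (0.027519531548023224, 0.07631924748420715), 84.73641967773438)
0.098 ((0.582253098487854, -0.3182622790336609), (0.026773272082209587, 0.0768994465470314), 84.58348083496094)
tray rim corners [(array([ 0.64187636, -0.28356662,  0.00924055]), np.float64(6.204820872283187e-06)), (array([ 0.63528291, -0.35979921,  0.01225336]), np.float64(9.897516953713149e-05))]
```

```bash
cat >> h.py <<'E'
O=np.array([.642,.1465,.0462]);B=np.array([.5246,.1255,.0462]);UP=np.array([0,0,1.])
sx=(O-B)/np.linalg.norm(O-B);yh=np.cross(UP,sx);a=np.radians(35);n=-yh*np.sin(a)+UP*np.cos(a)
S=np.c_[sx,np.cross(n,sx),n]  # strip axes
QS=quat(sx,-n)
tcp=lambda P,d=.035:P+n*(d+.125)
yaw=np.radians(-5.5);QT=quat([np.cos(yaw),np.sin(yaw),0],-UP)
E
python3 - <<'E'
from h import *
import pickle
D=pickle.load(open("d.pkl","rb"));im=D[0][1].copy();t=cv2.imread("pics/top0.png")
cv2.imwrite("pics/dio.png",np.hstack([cv2.resize(im[20:240,90:260],(464,600),interpolation=3),cv2.resize(t[110:220,180:240],(327,600),interpolation=3)]))
for w,tp in(((129,49),(200,133.7)),((174,212),(213.7,207.5))):
    X,e=tri(ray(D[0][0],w),ray(cam("top"),tp));print(X,e,"strip frame",S.T@(X-(O+B)/2))
E
```

```text
[0.68951764 0.17750818 0.03338372] 0.0009174725041182006 strip frame [ 0.11186686  0.01079864 -0.02320707]
[0.469421   0.13712125 0.02455189] 0.0010321208246518003 strip frame [-0.11190229  0.00491284 -0.02986748]
```

View pics/dio.png

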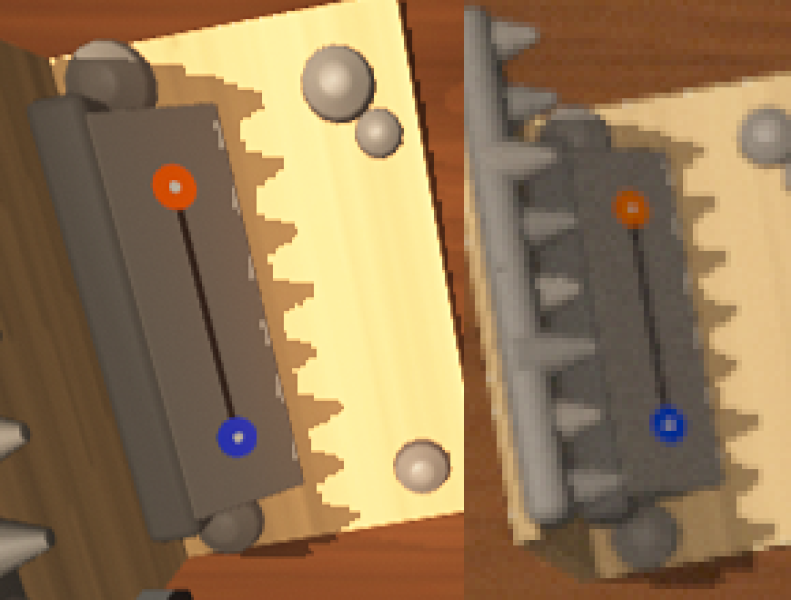

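The picture shows an unobstructed face. The boulders at the strip's ends lie well below its plane (centres about 25 mm under it). Next, the grasp.

```bash
python3 - <<'E'
from h import *
arm.movep([.581,-.3175,.20],QT);arm.line_to([.581,-.3175,.129],.12);arm.pause(.2)
print(arm.read_tool_pos())
arm.move_gripper(0.0,60);print("open",arm.read_opening(),"F",arm.read_ft_force(),arm.read_tool_pos())
arm.line_to([.581,-.3175,.22],.1);arm.pause(.2)
print("F",arm.read_ft_force(),arm.read_opening(),arm.read_wrist_torque(),arm.read_time())
cv2.imwrite("pics/g1.png",cv2.resize(np.hstack([snapshot("wrist"),snapshot("scene")[130:330,60:327].repeat(2,0).repeat(2,1)[:384,:512]]),(800,300)))
for P in(O,B): print(arm.ik(tcp(P),QS))
E
```

```text
[ 0.58141621 -0.31792003  0.13009408]
open 0.29911087179365314 F [ 0.82182904 -0.93486724  0.9486519 ] [ 0.58102368 -0.31776762  0.12908858]
F [-0.02290548 -0.48134717 -3.06406669] 0.29202066012373556 [ 0.00930766 -0.009507   -0.0201785 ] 8.85
[-0.09198832  0.86710099  0.32012958  1.47567463 -0.88142623  1.23716344
 -0.76556811]
[-0.05848431  0.72950882  0.30490158  1.82641985 -0.89191611  1.09548264
 -0.57225193]
```

View pics/g1.png

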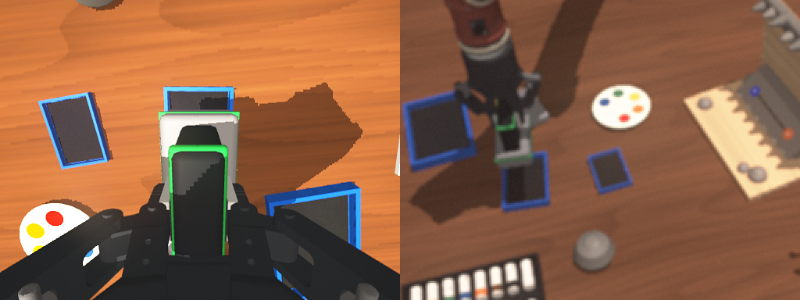

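The scanner is held straight and clear of the tray, and the measured weight of 3.06 N fits. Next come the scan and the return to just above the tray.

```bash
python3 - <<'E'
from h import *
def st(t):
    p=np.array(arm.read_tool_pos());R=Rn.from_quat(arm.read_eef_rot()).as_matrix();f=p+R[:,2]*.160
    print(t,"t",round(arm.read_time(),2),"focus strip",(S.T@(f-(O+B)/2)).round(4),"ang",np.arccos(-R[:,2]@n).round(3),"F",np.round(arm.read_ft_force(),2),"open",round(arm.read_opening(),3))
arm.movep(tcp(O,.135),QS);st("pre")
arm.line_to(tcp(O),.08);arm.pause(.3);st("orange")
im=snapshot("scene");arm.pause(3.);st("orange end")
arm.line_to(tcp(B),.04);st("blue");arm.pause(1.3);st("blue end");im2=snapshot("scene")
arm.line_to(tcp(B,.135),.1);st("off")
cv2.imwrite("pics/scan.png",np.hstack([cv2.resize(i[100:280,220:360],(400,514),interpolation=3) for i in(im,im2)]))
E
```

```text
pre t 10.3 focus strip [ 0.0592 -0.0025  0.101 ] ang 0.003 F [-0.44 -0.02 -3.  ] open 0.296
orange t 12.0 focus strip [ 0.0597 -0.      0.0002] ang 0.0 F [ 0.58 -0.26 -2.77] open 0.292
orange end t 15.05 focus strip [ 0.0596 -0.     -0.    ] ang 0.0 F [-0.82 -0.36 -2.84] open 0.296
blue t 18.18 focus strip [-0.0595 -0.     -0.    ] ang 0.0 F [ 0.53  0.85 -2.94] open 0.296
blue end t 19.48 focus strip [-0.0596 -0.      0.    ] ang 0.0 F [ 0.72 -0.36 -2.59] open 0.297
off t 20.68 focus strip [-0.0601  0.0005  0.0991] ang 0.002 F [-0.94 -1.01 -3.85] open 0.298
```

View pics/scan.png

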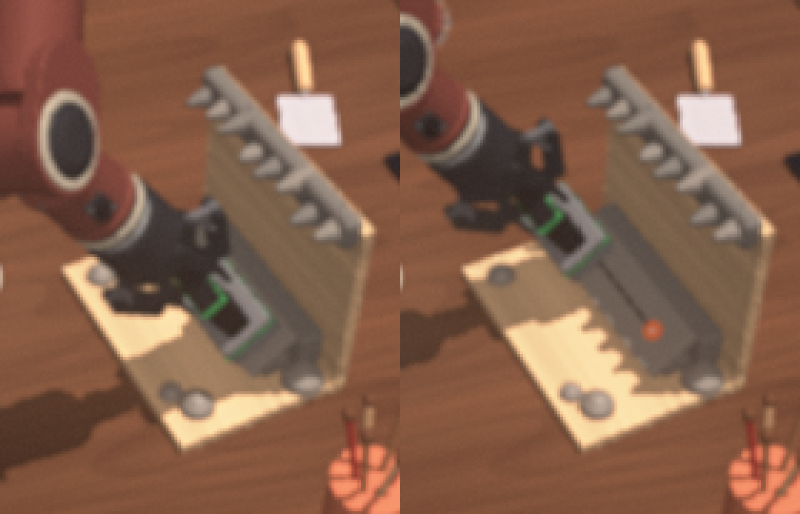

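Both scan poses look right: the head is parallel to the slope and clear of the model. Next I'll return above the tray and check the scanner's pose in the hand.

```bash
python3 - <<'E'
from h import *
arm.movep([.583,-.317,.22],QT);arm.pause(.3);print(arm.read_tool_pos(),arm.read_time(),arm.read_ft_force())
C=cam("wrist");im=snapshot("wrist")
cv2.imwrite("pics/r1.png",np.hstack([cv2.resize(im,(400,300)),cv2.imread("pics/g1.png")[:,:400]]))
E
```

```text
[ 0.58319887 -0.31636824  0.22008028] 22.2417 [ 1.0339281   0.36702453 -1.9903713 ]
```

View pics/r1.png

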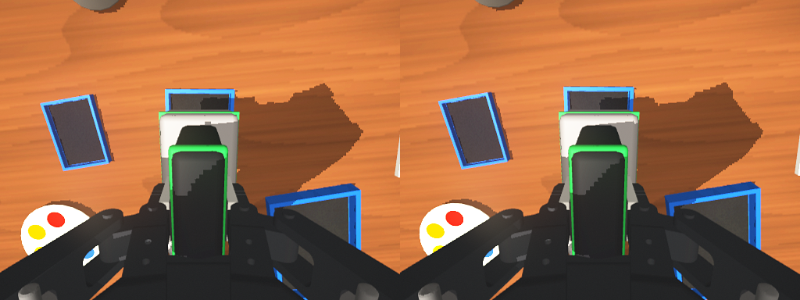

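The two views match, so the scanner hasn't slipped in the grip. I'll lower it with a force watch.

```bash
python3 - <<'E'
from h import *
x=[.583,-.317]
arm.line_to([*x,.14],.1);arm.pause(.2)
f0=np.mean([arm.read_ft_force()[2] for _ in range(5)])
for z in np.arange(.138,.1265,-.001):
    arm.line_to([*x,z],.02);arm.pause(.1);f=arm.read_ft_force()[2]-f0
    print(round(z,4),np.round(f,2),arm.read_tool_pos()[2].round(4))
    if f>2: break
arm.move_gripper(.55);arm.pause(.2)
arm.move_gripper(1.0);arm.pause(.3)
arm.line_to([*x,.21],.1)
arm.movep([.60,-.33,.32],quat([1,0,0],[0,0,-1]));arm.pause(.3)
C=cam("wrist");im=snapshot("wrist");print(arm.read_time())
b=max(blobs(im,(50,110,40),(85,255,255),10),key=lambda b:b[1]);h=np.argwhere(b[3])[:,::-1]
print("grip top",cv2.minAreaRect(np.array([plane(C,q,.096)[:2] for q in h],np.float32)))
b=min(blobs(im,(100,120,60),(125,255,255),150),key=lambda b:np.linalg.norm(b[0]-(246,160)))
print("tray",cv2.minAreaRect(np.array([plane(C,q,.014)[:2] for q in np.argwhere(b[3])[:,::-1]],np.float32)))
s=snapshot("scene")
cv2.imwrite("pics/end.png",np.hstack([cv2.resize(im[110:240,200:300],(400,520),interpolation=3),cv2.resize(s[200:278,110:170],(400,520),interpolation=3)]))
E
```

```text
0.138 0.06 0.138
0.137 0.76 0.1369
0.136 0.93 0.136
0.135 0.6 0.135
0.134 -0.73 0.134
0.133 0.53 0.133
0.132 0.88 0.132
0.131 0.28 0.131
0.13 0.14 0.13
0.129 0.58 0.1291
0.128 8.99 0.129
30.4417
grip top ((0.5840140581130981, -0.3173210024833679), (0.02694563940167427, 0.07738075405359268), 84.50236511230469)
tray ((0.5838420987129211, -0.3171120584011078), (0.07794483751058578, 0.11259979009628296), 84.37138366699219)
```

View pics/end.png

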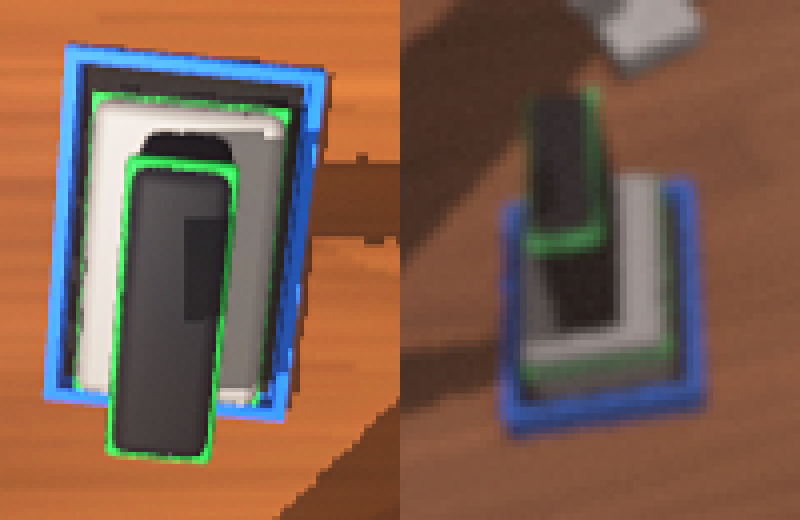

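The scanner stands upright on the tray floor, within 1 mm of the tray's centre and aligned with it. The gripper is clear.

```bash
python3 -c "
from station import ticket,arm
print(ticket.finish_job(),arm.read_time())"
```

```text
the job is handed in; nothing more can be done
the job is handed in; nothing more can be done
```

I carried out the whole job and handed it in after about 30 s of the 56 s allowed; the station gives no verdict.

- **Grasp:** I took the scanner from the middle blue tray, which measured about 112 x 78 mm; the other two trays were clearly smaller and larger.
- **Scan:** I held it over the orange dot for more than 3 s, swept it along the seam at about 4 cm/s, and stayed about 1.3 s at the blue dot. By the arm's own readings the focus was within 1 mm of my measured dot positions and the tilt error was 0.00 rad. No contact showed in the pictures or the force readings.
- **Return:** Touchdown came at the same height as the grasp, with a final press of about 9 N before I let go. The last wrist picture puts the scanner within 1 mm of the tray's centre, 0.1° off its direction, flat and let go.

**Checks that disagreed or were not made:**
- The dot heights varied between views, from 45 to 51 mm; I used 46 mm, well inside the 18 mm tolerance.
- The 35° slope is taken from the task text; I did not measure it.
- I did not measure the bystanders again at the end. The arm passed well above them.

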